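# Stamp the product cartons and stack them for dispatch

### The job

Stamp each carton present, in the order black, kraft, green, white: lay it in the middle of the press bed, long side along the press, pull the lever down until the sprung stamp foot is pushed about halfway in, hold a moment, then ease the lever back up slowly, over two seconds or more, never letting it snap. Stack the stamped cartons squarely in one column in the middle of the stacking board, long sides along the board's, in that order from the bottom up, and finish with the lever fully up. Leave the bottles, jars and tape roll where they are.

Things in the scene. Friction and masses are not known exactly. Their poses are not given: they have to be found in the camera images.
- press: hand stamping press with blue lever, screwed down: flat grey base plate 250 x 120 mm, 12 mm thick, reaching from 55 mm in front of the origin (-x) to 195 mm behind it (+x). Origin: on the table under the middle of the bed; x axis points from the bed to the hinge, z up
- bed (a point): middle of the press bed, on top of the base plate 12 mm above the table; marked by a black mat 96 x 68 mm with a yellow edge, its long side along the press's x. Each carton is stamped here, its long side along the press's x. A fixed steel back stop, 90 mm wide and 22 mm high, stands on the plate 54 mm behind this point (+x), 12 mm clear of a centred carton's end
- lever_hinge (a point): hinge axis of the lever (parallel to the press's y), 140 mm behind the bed's middle (+x of the press) and 90 mm above the table, between two blue cheeks
- lever (a joint): angle of the sprung lever (rad): 0 = fully up at its stop, pointing 1.40 rad above level on the bed's side of the hinge; grows as it is pulled over and down; level at 1.40, lower stop 1.52. Spring about 0.2 N m at the top, 1.6 at the bottom (7 N at the handle). Let go low it snaps up at 4 rad/s; it must never rise faster than 1.5. Letting go within 0.1 of the top is harmless
- lever_grip (a point): place to grip the lever's handle: a round black bar 14 mm thick, 120 mm long, parallel to the press's y, across the lever's end 225 mm from the hinge axis; this point lies on the bar's axis 35 mm to the press's +y side of the 14 mm wide lever (the other half is the same). With the lever up the bar is 312 mm above the table. The lever's centre line runs from hinge axis to bar axis
- stamp: red round stamp foot 32 mm across under the lever, 140 mm from the hinge axis; origin at the centre of its lower face, 35 mm below the lever's centre line, square to it. It is sprung: gives up to 10 mm, 1.5 N per mm. With the lever down it meets the middle of the bed. A stamp is good when the foot bears on the carton with over 4 N for 0.2 s (3 mm of give)
- pad: plywood stacking board 150 x 110 x 8 mm with a red outline 96 x 68 mm in the middle, fixed to the table; origin under its middle, x along its long side
- pad_top (a point): middle of the stacking board's upper face (8 mm above the table), where the column stands
- carton_black: closed black carton, 84 (x) x 56 (y) x 56 mm high, about 260 g, with a paler band on its sides; origin at the centre of its underside, z up. May be absent
- carton_kraft: closed brown kraft carton, 84 (x) x 56 (y) x 50 mm high, about 220 g, with a paler band on its sides; origin at the centre of its underside, z up. May be absent
- carton_green: closed green carton, 84 (x) x 56 (y) x 44 mm high, about 180 g, with a paler band on its sides; origin at the centre of its underside, z up. May be absent
- carton_white: closed white carton, 84 (x) x 56 (y) x 38 mm high, about 140 g, with a paler band on its sides; origin at the centre of its underside, z up. May be absent
- pump_a: bystander: black pump bottle, 62 mm across, 190 mm high; origin under its middle
- pump_b: bystander: black pump bottle, 62 mm across, 190 mm high; origin under its middle
- pump_c: bystander: black pump bottle, 62 mm across, 190 mm high; origin under its middle
- jar_a: bystander: amber glass jar with black lid, 64 mm across, 45 mm high; origin under its middle
- jar_b: bystander: amber glass jar with black lid, 64 mm across, 45 mm high; origin under its middle
- serum: bystander: small amber bottle, 32 mm across, 75 mm high; origin under its middle
- tape: bystander: yellow roll of tape lying flat, 90 mm across, 45 mm high; origin under its middle
Not all that is in view belongs to the job. There is more than one size of the carton_kraft; the job needs the larger.

How it is judged:
On the way, in this order (a step that is already met when the one before it is completed fails the run):
1. the black carton lies flat in the middle of the press bed (within 15 mm) and the stamp foot bears on it with more than 4 N for 0.2 s (contact force between stamp and carton_black above 4 N and horizontal distance between carton_black and bed below 0.015 m and angle between carton_black's own z axis and vertical below 0.1 rad), for 0.2 s.
2. the kraft carton lies flat in the middle of the press bed (within 15 mm) and the stamp foot bears on it with more than 4 N for 0.2 s (contact force between stamp and carton_kraft above 4 N and horizontal distance between carton_kraft and bed below 0.015 m and angle between carton_kraft's own z axis and vertical below 0.1 rad), for 0.2 s.
3. the green carton lies flat in the middle of the press bed (within 15 mm) and the stamp foot bears on it with more than 4 N for 0.2 s (contact force between stamp and carton_green above 4 N and horizontal distance between carton_green and bed below 0.015 m and angle between carton_green's own z axis and vertical below 0.1 rad), for 0.2 s.
4. the white carton lies flat in the middle of the press bed (within 15 mm) and the stamp foot bears on it with more than 4 N for 0.2 s (contact force between stamp and carton_white above 4 N and horizontal distance between carton_white and bed below 0.015 m and angle between carton_white's own z axis and vertical below 0.1 rad), for 0.2 s.
At the end, for the whole second after the job is handed in: All cartons present stand in one upright column on the board, black, kraft, green, white from the bottom, centres within 12 mm of the board's middle and 10 mm of each other, long sides within 0.14 rad of the board's, at rest; lever fully up (below 0.06 rad) (value of joint lever below 0.06 rad and horizontal distance between each of carton_black, carton_kraft, carton_green, carton_white and pad_top below 0.012 m and angle between the x axis of each of carton_black, carton_kraft, carton_green, carton_white and the x axis of pad, either way round below 0.14 rad and angle between each of carton_black, carton_kraft, carton_green, carton_white's own z axis and vertical below 0.06 rad and height (world z) of each of carton_black, carton_kraft, carton_green, carton_white above 0.004 m and linear speed of each of carton_black, carton_kraft, carton_green, carton_white below 0.02 m/s and z of each of carton_kraft, carton_green, carton_white in the frame of carton_black above 0.052 m and horizontal distance between each of carton_kraft, carton_green, carton_white and carton_black below 0.01 m and z of each of carton_green, carton_white in the frame of carton_kraft above 0.046 m and horizontal distance between each of carton_green, carton_white and carton_kraft below 0.01 m and z of carton_white in the frame of carton_green above 0.04 m and horizontal distance between carton_white and carton_green below 0.01 m); the robot touches nothing.
It fails at once if the lever snaps back: it rises faster than 1.5 rad/s (velocity of joint lever below -1.5 rad/s).
It fails at once if a bystander (pump bottle, jar, small bottle, tape roll) is moved more than 30 mm or tipped over (distance of any of pump_a, pump_b, pump_c, jar_a, jar_b, serum, tape from where it was at the start of the episode above 0.03 m or angle between any of pump_a, pump_b, pump_c, jar_a, jar_b, serum, tape's own z axis and vertical above 0.5 rad).
Of carton_black, carton_kraft, carton_green, carton_white only 2 to 3 are there at a start; the rules pass over those that are not, and their reading is None.
At some moment in a run one of carton_black, carton_kraft, carton_green, carton_white may be knocked a few centimetres aside while the robot is not near it.
It also fails if it takes over 210 s, if anything falls off the work surface, if the arm or the gripper's body presses on something with over 40 N, if the wrist force passes 120 N, or if a joint passes its speed limit or range.

### The arm

A 6-joint arm with a two-finger parallel gripper is mounted at the origin on the work surface. World frame = base frame: x ahead of the robot, y to its left, z up, the work surface at z = 0. Lengths are in m, angles in rad, forces in N, time in s.
With the tool pointing down it reaches from about 0.275 to 1 m from the base axis. Payload 8.4 kg.
Tool frame: the origin (TCP) lies midway between the tips of the shut fingers; the grasp point (between the pads) lies bot.grip_depth behind it (bot.grip_depth is the distance from the TCP to the grasp point, in m); z points along the fingers, y is the line along which they close (so a half turn about z gives the same grasp; the last joint's range is limited). The gripper opens to 85 mm and grips with 20 to 120 N. Pads are 22 mm wide; open, the fingers measure 114 mm over their backs; the gripper's body (76 mm by 85 mm) begins 54 mm behind the grasp point. The pads swing forward as they close: fully open they stand 13 mm farther back than shut.
Start: joints at [1.118, 0.353, 1.633, -0, 1.155, -0.002], TCP at [0.272, 0.563, 0.231] pointing down, gripper open.
Joint ranges: [-2.63, 2.63], [-0.92, 2.1], [0.06, 2.66], [-1.3, 4.44], [0, 2.69], [-3.02, 3.02]. Speed limits (rad/s): [2.22, 2.22, 2.79, 3.14, 3.14, 3.14].

### API

Orientations are given as a unit quaternion [x, y, z, w].
In Python, from station import bot gives the robot as it stands. Calls block until the motion is done:
- bot.goto(position, orientation): joint-space move of the TCP to a pose.
- bot.line_to(position, rot=None, max_speed=0.15): straight line of the TCP; rot=None keeps the orientation; max_speed is the mean speed in m/s.
- bot.set_joints(angles): joint-space move.
- bot.set_gripper(opening): finger opening in m; the grip force is fixed at half the most; returns when the fingers have stopped.
- bot.wait(seconds).
- bot.inverse_kinematics(position, orientation): joint angles nearest the present ones, or None.
- bot.get_state(): the state.
- bot.read_camera(name): name is "scene" or "side" or "wrist"; returns a dict with "frame" (384x512x3 uint8, red, green, blue), "range_z" (384x512 float32, m along the optical axis (not along the pixel's ray), 0 where there is no reading), "fovy" (degrees; the focal length in pixels is half the picture's height over the tangent of half this angle, whatever the lens; pixels are square), "cx", "cy" (the principal point, pixels), "distortion" ([k1, k2, p1, p2, k3] as OpenCV has them; the pictures are not rectified), "R" (3x3) and "t" (3): a world point X has camera coordinates R X + t; the wrist camera has in their place "T_tool_cam" (4x4, takes a point from camera to tool coordinates, whose origin is the TCP and whose axes are the flange's). Camera axes: x right, y down, z forward; pixel columns grow to the right and rows downward; lengths in m; the calibration is good to about 2 mm. A picture is of the moment at which its call begins: read the wrist's pose just before it.
A pose or a line that the arm cannot do raises bot.MotionError and nothing moves.
- bot.hand_in(): hands the job in; it is judged then, once.
The state is a dict: "t": time; "joint_pos": joint angles; "joint_vel": joint speeds; "joint_efforts": joint torques, N m; "position": TCP position; "orientation": TCP orientation; "contact_force": force on the tool from outside, world axes, zero at the start; "moment": the same for the moment, N m; "gripper_width": finger opening in m; "finger_force": force on a finger pad.
Only numpy, scipy, OpenCV 4.12 (cv2) and the standard library are available. Lean on these libraries where they do the work, as an engineer would, in place of code of your own. Each camera call takes 0.05 s, during which the arm holds its last target. There are 200 camera calls.

## Working session

There is one attempt and no reset: what is moved stays moved. The work goes in short steps, each a Python script; the robot and the scene stay as the last script left them, time stands still between calls to the robot, and variables do not carry over. Pictures are saved under pics/ and viewed, at most 14 in all, crops included, and the job is handed in when it is done.

```bash
ls; mkdir -p pics
python3 - <<'E'
from station import bot
import cv2,numpy as np
for n in ("scene","side"):
    c=bot.read_camera(n); np.savez(f"pics/{n}0.npz",**c)
    cv2.imwrite(f"pics/{n}0.png",c["frame"][:,:,::-1])
    print(n,c["fovy"],c["cx"],c["cy"],c["distortion"],"C",-np.array(c["R"]).T@c["t"], np.array(c["R"])[2])
print(bot.get_state(),bot.grip_depth)
c=bot.read_camera("wrist");print(c["T_tool_cam"],c["fovy"])
E
```

```text
pics
scene 43.046826379344324 261.32782323200666 196.26641656631068 [0.05724096 0.         0.         0.         0.        ] C [1.40112637 0.19144543 1.56870746] [-0.5345554  -0.12446605 -0.83591789]
side 56.318502025495725 257.9300119088624 193.86655478469254 [0.02072079 0.         0.         0.         0.        ] C [ 0.25464289 -0.89788461  1.00697579] [ 0.21097895  0.73258619 -0.64715173]
{'t': 0.1, 'joint_pos': array([ 1.11757839e+00,  3.53576110e-01,  1.63409018e+00, -2.85276302e-05,
        1.15518917e+00, -2.41355374e-03]), 'joint_vel': array([ 0.00100583, -0.00045961, -0.0028086 , -0.00059127,  0.00031386,
       -0.0011294 ]), 'joint_efforts': array([-1.21639587e-03, -6.06372714e+01, -3.42812490e+01, -2.10828834e-04,
        4.13556292e-03,  7.86153282e-05]), 'position': array([0.27212832, 0.56215587, 0.23062547]), 'orientation': array([ 2.23492733e-01,  9.74705391e-01, -6.18039734e-04, -1.29894725e-04]), 'contact_force': array([0.42938842, 0.13730048, 0.39504956]), 'moment': array([ 0.00210869,  0.03226337, -0.0395043 ]), 'finger_force': 0.0, 'gripper_width': 0.08522034075749671} 0.0187
[[-2.24010266e-04 -9.51053728e-01 -3.09025495e-01  7.96121024e-02]
 [ 9.99999934e-01 -1.24294904e-04 -3.42363722e-04 -1.18726923e-03]
 [ 2.87196000e-04 -3.09025551e-01  9.51053693e-01 -1.42278546e-01]
 [ 0.00000000e+00  0.00000000e+00  0.00000000e+00  1.00000000e+00]] 64.12931290799018
```

View pics/scene0.png

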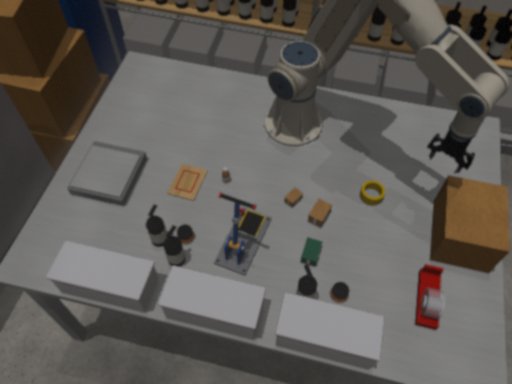

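View pics/side0.png

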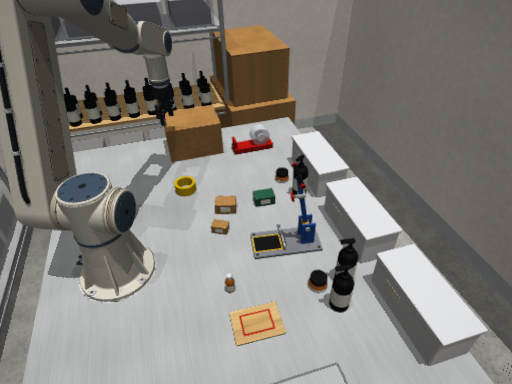

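Kraft appears at scene (320,211) with the smaller decoy at (293,197), green at (312,251), press around (243,238), and board at (187,182). There's no black or white carton visible. Next, measuring.

```bash
cat > h.py <<'E'
import numpy as np,cv2
from scipy.spatial.transform import Rotation as Ro
def K(c):
    f=c["frame"].shape[0]/2/np.tan(np.radians(float(c["fovy"]))/2)
    return np.array([[f,0,float(c["cx"])],[0,f,float(c["cy"])],[0,0,1]])
def pose(c,st=None):
    "camera-to-world R,C"
    if "R" in c: R=np.array(c["R"]); return R.T,-R.T@np.array(c["t"])
    T=np.array(c["T_tool_cam"]); Rt=Ro.from_quat(st["orientation"]).as_matrix()
    return Rt@T[:3,:3], Rt@T[:3,3]+st["position"]
def rays(c,px):
    u=cv2.undistortPoints(np.asarray(px,float).reshape(-1,1,2),K(c),np.array(c["distortion"],float)).reshape(-1,2)
    return np.c_[u,np.ones(len(u))]
def plane(c,px,z,st=None):
    R,C=pose(c,st); d=rays(c,px)@R.T
    return C+d*((z-C[2])/d[:,2])[:,None]
def cloud(c,st=None):
    h,w=c["range_z"].shape; v,u=np.mgrid[:h,:w]
    R,C=pose(c,st); P=(rays(c,np.c_[u.ravel(),v.ravel()])*c["range_z"].reshape(-1,1))@R.T+C
    P[c["range_z"].ravel()==0]=np.nan
    return P.reshape(h,w,3)
def rect(xy):
    "centre, long side, short side, angle of long side"
    (cx,cy),(a,b),t=cv2.minAreaRect((np.asarray(xy)*1000).astype(np.float32)); t=np.radians(t)
    if a<b: a,b,t=b,a,t+np.pi/2
    return np.round([cx/1000,cy/1000,a/1000,b/1000,(t+np.pi/2)%np.pi-np.pi/2],4)
E
python3 - <<'E'
from h import *
for n in("scene","side"):
    c=dict(np.load(f"pics/{n}0.npz")); P=cloud(c); hsv=cv2.cvtColor(c["frame"],cv2.COLOR_RGB2HSV)
    H,S,V=cv2.split(hsv)
    ws=(P[...,0]>.2)&(P[...,0]<1.1)&(abs(P[...,1])<.7)&(P[...,2]<.4)
    print(n,"table z",np.nanmedian(P[...,2][ws]))
    M={"obj":ws&(P[...,2]>.02),"yellowish":ws&(H>=22)&(H<=33)&(S>120)&(V>90),"red":ws&((H<6)|(H>174))&(S>140)&(V>60),"orange":ws&(H>=7)&(H<=21)&(S>80)&(P[...,2]<.02),"plate":ws&(P[...,2]>.007)&(P[...,2]<.017)}
    for k,m in M.items():
        nn,L,st,_=cv2.connectedComponentsWithStats(m.astype(np.uint8))
        for i in range(1,nn):
            if st[i,4]<(25 if k!="plate" else 150): continue
            p=P[L==i]; zt=np.percentile(p[:,2],95); top=p[p[:,2]>zt-.008]
            print(k,st[i,:5],"z",round(zt,3),rect(top[:,:2]),np.median(c["frame"][L==i],0))
E
```

```text
scene table z 0.001628618078015398
obj [427 133  48  41 851] z 0.393 [0.2942 0.5563 0.0748 0.038  1.4182] [20. 19. 20.]
obj [  79  143   67   61 2538] z 0.059 [ 0.4615 -0.6173  0.2291  0.169   0.0284] [121. 120. 119.]
obj [222 167   9  14  84] z 0.073 [ 0.3587 -0.1956  0.0166  0.0133 -0.2512] [85.  73.  66.5]
obj [ 431  176   48   89 3446] z 0.173 [0.3858 0.6476 0.2639 0.1047 0.0008] [107.  79.  46.]
obj [360 181  25  23 304] z 0.048 [ 0.2947  0.3648  0.0892  0.0869 -1.3572] [110.5  92.   18. ]
obj [285 188  18  18 179] z 0.042 [ 0.3877  0.0798  0.0666  0.0411 -0.4733] [117.  88.  56.]
obj [219 193  39  71 811] z 0.319 [ 0.6345 -0.0641  0.1214  0.0175  1.4058] [55. 54. 58.]
obj [308 199  24  27 376] z 0.054 [ 0.4337  0.1883  0.0859  0.0567 -0.2833] [120.  90.  56.]
obj [ 145  204  121  135 6426] z 0.141 [ 0.8433 -0.1672  0.5136  0.2378  1.1688] [149. 148. 151.]
obj [301 237  22  28 393] z 0.048 [ 0.5976  0.1878  0.0852  0.0555 -0.0778] [42. 72. 56.]
obj [  46  241  112   72 5107] z 0.14 [ 0.8795 -0.4513  0.3106  0.1385 -1.5681] [149. 148. 151.]
obj [ 275  265  110  103 6083] z 0.139 
[... 2393 characters left out ...]
4472] [113.  16.  13.]
red [240 316  25  20  43] z 0.011 [ 0.3713 -0.3522  0.0857  0.0447 -0.8467] [188.  57.  37.]
orange [172 150  51  12 146] z 0.019 [ 0.3807  0.6018  0.2487  0.0182 -0.02  ] [80. 57. 33.]
orange [216 210  20   4  47] z 0.018 [ 0.4217  0.163   0.0774  0.0078 -0.2857] [78. 60. 40.]
orange [309 279  17  12  41] z 0.02 [ 0.6197 -0.2776  0.0603  0.0267 -0.9544] [101.  55.  22.]
orange [ 230  302   56   44 1538] z 0.011 [ 0.4024 -0.3379  0.1484  0.1107 -0.0469] [210. 171. 112.]
plate [ 250  227   73   31 1288] z 0.016 [ 0.5975 -0.057   0.2523  0.1268 -0.1343] [125.  122.5 113. ]
plate [ 230  302   56   42 1094] z 0.011 [ 0.4021 -0.3389  0.1514  0.1095 -0.0379] [209. 170. 110.]
```

```bash
cat >> h.py <<'E'
def down(yaw,lever=False):
    "tool down; tool y along heading yaw+90deg (carton), or along yaw (lever)"
    a=yaw+np.pi if not lever else yaw+np.pi/2   # heading of tool x
    return np.array([np.cos(a/2),np.sin(a/2),0,0])
def look(bot,name):
    st=bot.get_state(); c=bot.read_camera("wrist")
    cv2.imwrite(f"pics/{name}.png",c["frame"][:,:,::-1])
    np.savez(f"pics/{name}.npz",**c,position=st["position"],orientation=st["orientation"])
    return c,st
def blob(mask):
    mask=cv2.morphologyEx(mask.astype(np.uint8),cv2.MORPH_CLOSE,np.ones((3,3)))
    n,L,s,_=cv2.connectedComponentsWithStats(mask); i=1+np.argmax(s[1:,4]); return L==i
def top(c,st,z,col):
    "rect of the largest flat patch at height z with the colour given"
    P=cloud(c,st); H,S,V=cv2.split(cv2.cvtColor(c["frame"],cv2.COLOR_RGB2HSV))
    hs={"kraft":(H>=8)&(H<=24)&(S>60),"green":(H>=60)&(H<=100)&(S>50),"yellow":(H>=20)&(H<=34)&(S>120)&(V>70),"red":((H<8)|(H>172))&(S>120)}[col]
    m=blob(hs&(abs(P[...,2]-z)<.009)); v,u=np.nonzero(m)
    return rect(plane(c,np.c_[u,v],z,st)[:,:2]),round(float(np.nanmedian(P[m][:,2])),4)
E
python3 - <<'E'
from station import bot
from h import *
def v(p,yaw,n,*a):
    bot.goto(p,down(yaw)); bot.wait(.2); c,st=look(bot,n)
    try: print(n,top(c,st,*a),np.round(st["joint_pos"],2),st["t"])
    except Exception as e: print(n,e)
v([.56,.19,.25],-.09,"green1",.044,"green")
v([.47,-.04,.25],-.133,"press1",.0125,"yellow")
v([.405,-.338,.22],-.04,"pad1",.008,"red")
v([.43,.189,.22],-.29,"kraft1",.05,"kraft")
E
```

```text
green1 (array([ 0.5901,  0.1887,  0.0847,  0.0549, -0.0756]), 0.0437) [ 0.33  0.28  1.69  0.    1.17 -1.16] 2.0667
press1 (array([ 0.5277, -0.0486,  0.1025,  0.0753, -0.1382]), 0.012) [-0.09  0.09  1.93  0.    1.12 -1.53] 3.2917
pad1 (array([ 0.4013, -0.3385,  0.0958,  0.0681, -0.0424]), 0.0079) [-0.7   0.21  1.85  0.    1.08 -2.23] 4.7167
kraft1 (array([ 0.4267,  0.1889,  0.0836,  0.0551, -0.2901]), 0.0496) [ 0.41  0.12  1.97 -0.    1.05 -0.87] 6.875
```

View pics/press1.png

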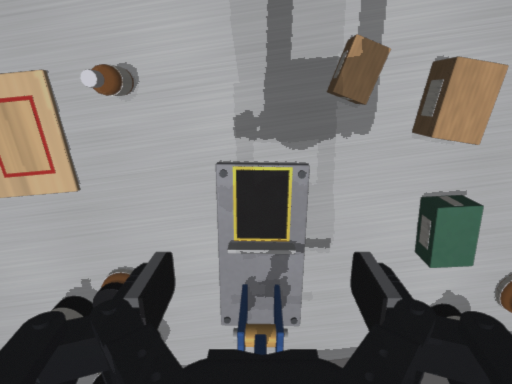

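```bash
cat >> h.py <<'E'
BED=np.array([.5277,-.0486]); PY=-.1382; PAD=np.array([.4013,-.3385]); PADY=-.0424
def bfit(pts): return rect(pts)
def pick(bot,xy,yaw,base,gh=.030):
    "grasp the carton standing at height base with the pads gh above its underside"
    q=down(yaw); z=base+gh-bot.grip_depth
    bot.set_gripper(.085); bot.goto([*xy,z+.14],q); bot.line_to([*xy,z],max_speed=.12)
    bot.set_gripper(.03); s=bot.get_state(); print("grip",s["gripper_width"],s["finger_force"])
    bot.line_to([*xy,z+.14],max_speed=.12)
def place(bot,xy,yaw,base,gh=.030,up=.14,drop=.001):
    q=down(yaw); z=base+gh-bot.grip_depth+drop
    bot.goto([*xy,z+up],q); bot.line_to([*xy,z],max_speed=.1); bot.wait(.3)
    print("placed F",np.round(bot.get_state()["contact_force"],1))
    bot.set_gripper(.085); bot.line_to([*xy,z+up],max_speed=.12)
E
python3 - <<'E'
from station import bot
from h import *
pick(bot,[.4267,.1889],-.2901,0)
place(bot,BED,PY,.012)
bot.line_to([.45,-.04,.25]); bot.wait(.2)
c,st=look(bot,"bed_k"); print(top(c,st,.062,"kraft"),st["t"])
E
```

```text
grip 0.05535481099811321 63.59974980354309
placed F [ 0.1  0.3 -2.8]
(array([ 0.5255, -0.0493,  0.0853,  0.0556, -0.1383]), 0.0616) 16.25
```

Mat centred at (262,204) on the plate, hinge and lever below it; the carton lies within 2.5 mm of the middle. Now the lever.

```bash
cat >> h.py <<'E'
ex=np.array([np.cos(PY),np.sin(PY)]); ey=np.array([-ex[1],ex[0]])
def bar(bot,q,dx=0.,dz=0.):
    e=1.40-q; p=BED+ex*(.140-.225*np.cos(e)+dx)+ey*.035
    return np.array([*p,.090+.225*np.sin(e)+dz-bot.grip_depth])
def stamp(bot,q1):
    Q=down(PY,True); p0=bar(bot,0)
    bot.goto(p0+[0,0,.12],Q); bot.line_to(p0,max_speed=.1); bot.set_gripper(.004)
    s=bot.get_state(); print("bar width",s["gripper_width"],"F",np.round(s["contact_force"],1),s["t"])
    if not .010<s["gripper_width"]<.018: print("no grip"); return
    for q in np.linspace(0,q1,15)[1:]:
        bot.line_to(bar(bot,q),max_speed=.12)
        print(round(q,2),np.round(bot.get_state()["contact_force"],1))
    bot.wait(.8); s=bot.get_state(); print("down F",np.round(s["contact_force"],1),s["position"]-bar(bot,q1),s["gripper_width"])
def release(bot,q1):
    for q in np.linspace(q1,0,15)[1:]: bot.line_to(bar(bot,q),max_speed=.08)
    bot.wait(.2); s=bot.get_state(); print("up F",np.round(s["contact_force"],1),s["gripper_width"],s["t"])
    bot.set_gripper(.085); bot.line_to(bar(bot,0)+[0,0,.12],max_speed=.1)
E
python3 - <<'E'
from station import bot
from h import *
print(bot.inverse_kinematics(bar(bot,0),down(PY,True)),bot.inverse_kinematics(bar(bot,1.4),down(PY,True)))
stamp(bot,1.386)
c=bot.read_camera("side"); cv2.imwrite("pics/stamp_k.png",cv2.resize(c["frame"][170:290,200:360,::-1],None,fx=4,fy=4))
E
```

```text
[-4.64738016e-02  3.17312831e-01  1.54481726e+00 -4.44089210e-16
  1.27946256e+00  9.17261984e-02] [-8.30640738e-03  3.21646116e-01  2.13180960e+00 -4.44089210e-16
  6.88136938e-01  1.29893593e-01]
bar width 0.012193688221915895 F [0.1 0.6 1.7] 19.75
0.1 [0.4 0.2 3.1]
0.2 [ 4.4  1.4 -0.8]
0.3 [0.4 3.7 5.9]
0.4 [2.1 4.7 2.7]
0.49 [2.4 4.7 2.2]
0.59 [4.7 4.9 0.5]
0.69 [5.7 5.2 0.7]
0.79 [5.9 4.7 0.5]
0.89 [4.9 5.  3. ]
0.99 [4.8 6.  3.6]
1.09 [3.7 6.2 3. ]
1.19 [2.9 5.  3.8]
1.29 [1.8 6.8 5.5]
1.39 [-0.5  6.8 10.1]
down F [-0.2  6.2  8.7] [0.00153353 0.00026669 0.00062995] 0.012088022884156722
```

View pics/stamp_k.png

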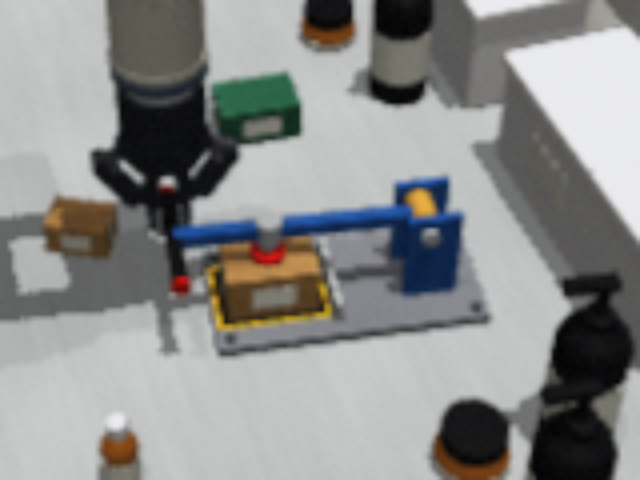

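The red foot bears on the middle of the kraft carton. The force is a little uncertain, so I'll press slightly deeper, averaging readings, and then ease up.

```bash
cat >> h.py <<'E'
def meanF(bot,n=8):
    f=[]
    for _ in range(n): bot.wait(.03); f.append(bot.get_state()["contact_force"])
    return np.round(np.mean(f,0),2)
E
python3 - <<'E'
from station import bot
from h import *
print(meanF(bot))
for q in (1.394,1.402):
    bot.line_to(bar(bot,q),max_speed=.02); print(q,meanF(bot))
bot.wait(.3)
release(bot,1.402); print(meanF(bot))
bot.goto([.45,-.04,.27],down(PY)); bot.wait(.2)
c,st=look(bot,"bed_k2"); print(top(c,st,.062,"kraft"),st["t"])
E
```

```text
[-0.74  6.66  9.11]
1.394 [-1.52  6.78 11.11]
1.402 [-1.74  6.34 12.26]
up F [ 1.9 -5.9 -7.8] 0.012276151866455216 33.1333
[-0.02 -0.02 -0.19]
(array([ 0.5258, -0.0493,  0.0853,  0.0557, -0.1386]), 0.0616) 37.0833
```

Kraft stamped (about 9 N at the foot). Move it to the board, then re-look at green.

Run:
```python
from station import bot
from h import *
pick(bot,[.5258,-.0493],-.1386,.012)
place(bot,PAD,PADY,.008)
bot.goto([PAD[0],PAD[1],.25],down(PADY)); bot.wait(.2)
c,st=look(bot,"pad_k"); print(top(c,st,.058,"kraft"))
bot.goto([.56,.19,.25],down(-.08)); bot.wait(.2)
c,st=look(bot,"green2"); r,z=top(c,st,.044,"green"); print(r,z,st["t"])
if abs(r[2]-.084)<.004 and abs(r[3]-.056)<.004:
    pick(bot,r[:2],r[4],0,.028); place(bot,BED+[.001,0.],PY,.012,.028)
    bot.line_to([.45,-.04,.25]); bot.wait(.2)
    c,st=look(bot,"bed_g"); print(top(c,st,.056,"green"),st["t"])
```

```text
grip 0.05538078824646809 64.09503221511841
placed F [-0.4  0.2 -3. ]
(array([ 0.4015, -0.3395,  0.0834,  0.0555, -0.0429]), 0.0577)
[ 0.5898  0.1886  0.0836  0.055  -0.0812] 0.0436 48.6167
grip 0.05506596297672986 64.32224035263062
placed F [ 0.6 -0.7 -1.6]
(array([ 0.5276, -0.0495,  0.0854,  0.0556, -0.1383]), 0.0556) 58.0833
```

Run:
```python
from station import bot
from h import *
stamp(bot,1.37); print(meanF(bot))
for q in (1.40,1.42,1.432,1.44):
    bot.line_to(bar(bot,q),max_speed=.03); print(q,meanF(bot))
bot.wait(.4)
c=bot.read_camera("side"); cv2.imwrite("pics/stamp_g.png",cv2.resize(c["frame"][170:290,200:360,::-1],None,fx=4,fy=4))
```

```text
bar width 0.012291617913817197 F [0.8 0.2 2.2] 61.5833
0.1 [1.3 0.9 3. ]
0.2 [-0.2  1.7  4.3]
0.29 [-0.4  1.8  7.9]
0.39 [2.1 3.4 4.9]
0.49 [1.9 5.2 3. ]
0.59 [3.6 3.7 1.2]
0.68 [6.8 6.2 0.5]
0.78 [6.1 4.8 0.8]
0.88 [6.3 5.  1.7]
0.98 [5.5 6.5 3.8]
1.08 [5.2 5.1 1.8]
1.17 [3.6 4.6 4.3]
1.27 [2.7 6.7 5.8]
1.37 [2.8 6.4 6.5]
down F [2.6 4.8 6.9] [0.00155296 0.0002452  0.00039214] 0.011965160089179137
[1.4  6.28 6.01]
1.4 [0.47 6.25 7.35]
1.42 [2.11 6.99 6.26]
1.432 [1.42 6.79 8.72]
1.44 [ 0.3   6.86 10.42]
```

View pics/stamp_g.png

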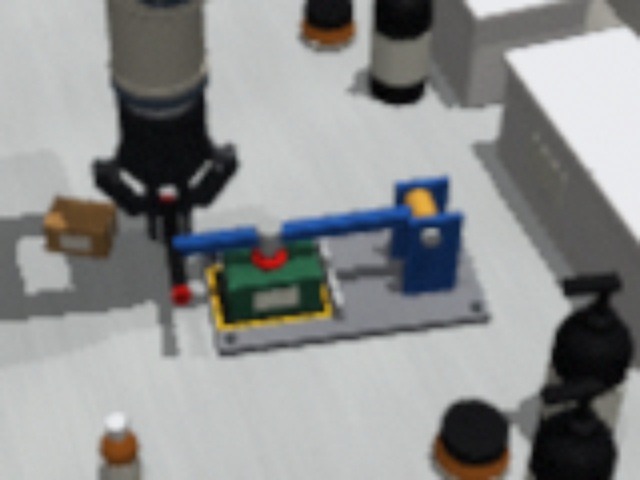

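The foot bears on the green carton at about 6 N. I'll press slightly more, then ease up and stack.

Run:
```python
from station import bot
from h import *
bot.line_to(bar(bot,1.449),max_speed=.03); bot.wait(.4); print(meanF(bot))
release(bot,1.449); print(meanF(bot))
bot.goto([.45,-.04,.27],down(PY)); bot.wait(.2)
c,st=look(bot,"bed_g2"); r,z=top(c,st,.056,"green"); print(r,z,st["t"])
bot.goto([PAD[0],PAD[1],.27],down(PADY)); bot.wait(.2)
c,st=look(bot,"pad_k2"); k,z=top(c,st,.058,"kraft"); print(k,z)
assert abs(k[:2]-PAD).max()<.004
pick(bot,r[:2],r[4],.012,.028)
place(bot,k[:2],PADY,.058,.028)
bot.goto([PAD[0],PAD[1],.33],down(PADY)); bot.wait(.3)
c,st=look(bot,"pad_g"); print(top(c,st,.102,"green"),st["t"])
bot.goto([.35,.1,.4],down(PADY)); bot.wait(.3)
for n in("side","scene"):
    c=bot.read_camera(n); cv2.imwrite(f"pics/{n}_end.png",c["frame"][:,:,::-1])
```

```text
[-0.47  7.17 12.01]
up F [  3.8  -4.  -22.2] 0.01226195504816039 77.3083
[-0.    0.13 -0.03]
[ 0.5278 -0.0495  0.0854  0.0557 -0.1365] 0.0556 81.2583
[ 0.4024 -0.3396  0.0831  0.0555 -0.0409] 0.0576
grip 0.05521129932907153 64.01437640190125
placed F [ 0.3 -0.1 -2. ]
(array([ 0.4036, -0.3407,  0.0827,  0.0543, -0.0428]), 0.1016) 92.8583
```

View pics/side_end.png

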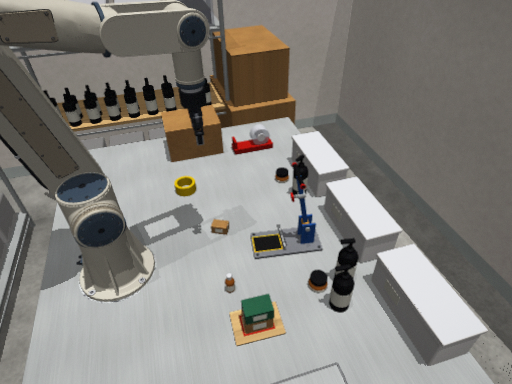

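View pics/scene_end.png

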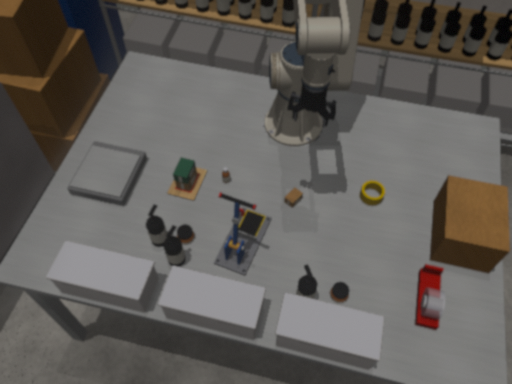

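The column stands on the board at side (257,318), the lever is up at (300,195), the bystanders are unmoved, and no black or white carton is on the table.

```bash
python3 -c "
from station import bot
print(bot.hand_in())"
```

```text
the job is handed in; nothing more can be done
None
```

I handed the job in without seeing a verdict: only the kraft (the larger) and green cartons were there, both are stamped and stacked kraft under green within about 3 mm of the board's middle, the lever is up, and no bystander was moved.

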